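# Weigh the full tin of carving burrs

## Robot

A 7-joint arm with a two-finger parallel gripper is mounted at the origin on the work surface. World frame = base frame: x ahead of the robot, y to its left, z up, the work surface at z = 0. Lengths are in m, angles in rad, forces in N, time in s.
With the tool pointing down it reaches from about 0.425 to 0.825 m from the base axis. Payload 3.6 kg.
Tool frame: the origin (TCP) lies midway between the tips of the shut fingers; the grasp point (between the pads) lies 19 mm behind it; z points along the fingers, x is the direction in which the jaws open and shut, and the axes are right-handed (so a half turn about z gives the same grasp; the last joint's range is limited). The gripper opens to 85 mm and grips with 20 to 120 N. Pads are 22 mm wide; open, the fingers measure 114 mm over their backs; the gripper's body (76 mm by 85 mm) begins 54 mm behind the grasp point. The pads swing forward as they close: fully open they stand 13 mm farther back than shut.
Start: joints at [1.135, 0.615, -0.013, 1.423, 0.008, 1.103, -0.04], TCP at [0.258, -0.596, 0.231] pointing down, gripper open.
Joint ranges: [-3.12, 3.12], [-0.3, 2.06], [-1.34, 1.32], [0.26, 2.42], [-1.36, 4.5], [0.01, 1.98], [-2.84, 2.84]. Speed limits (rad/s): [2.79, 2.79, 3.14, 3.14, 3.14, 3.14, 3.14].

## Interface

Orientations are given as a unit quaternion [w, x, y, z].
In Python, from cell import env gives the robot as it stands.
- The arm moves only by the shell command python3 -m inch 'ROWS' [OPENING] [FORCE]. ROWS is JSON, a list of rows, each a list of 2 entries, a list of its own where there are three numbers: the shift along the tool's x, y, z in cm, then the turn about the tool's z in rad. A call has 1 to 10 rows; each row is the pose to reach, as a shift and turn from the pose measured when the call began, along the tool's axes at that moment; what a row does not reach only later rows make up. A row lasts 1/12 s, in which the tool goes at most 41.7 mm and 7.16 degrees, less where a joint would pass 70% of its speed; a pose out of reach is approached as far as the arm can. A call with a gripper value outside its range is refused whole. OPENING is the closure in counts, from 0 (fully open) to 255 (shut), set as the call begins (- or left out, the last holds). The fingers move at their own pace and stop on an object; FORCE is the grip in N (left out, the last holds). Time passes only in rows, so rows that repeat a pose let the fingers close. It gives the time, the measured TCP pose, the force and the opening at its end, in the units of the state.
- env.observe(): the state, without advancing time (a new reading comes with each control period).
- env.read_camera(name): name is "side" or "top"; returns a dict with "color" (480x640x3 uint8, blue, green, red), "fx", "fy", "cx", "cy" (pixels), "k1" (the pictures are not rectified: a ray, as slopes to the right and down, at radius r is drawn at 1 + k1 r^2 times it, then the intrinsics apply), "R" (3x3) and "t" (3): a world point X has camera coordinates R X + t. Camera axes: x right, y down, z forward; pixel columns grow to the right and rows downward; lengths in m; the calibration is good to about 2 mm. A picture is of the moment at which its call begins. There is no depth.
- env.finish_job(): hands the job in, once; it reports no verdict.
The state is a dict: "clock": time; "joint_pos": joint angles; "joint_vel": joint speeds; "joint_torque": joint torques, N m; "ee_pos": TCP position; "orientation": TCP orientation; "force": force on the tool from outside, world axes, zero at the start; "moment": the same for the moment, N m; "opening": finger opening in m.
Only numpy, scipy, OpenCV 4.12 (cv2) and the standard library are available. Lean on these libraries where they do the work, as an engineer would, in place of code of your own. Each camera call takes 0.05 s, during which the arm holds its last target.

## Task

Two matching blue-lidded tins stand on the carving bench: one is full of steel burrs, the other is nearly empty. Tell them apart by their weight, and set the full one gently and upright on the middle of the spring scale's pan; the light one must be left standing upright on the bench.

Things in the scene. Friction and masses are not known exactly. Their poses are not given: they have to be found in the camera images.
- tin_a_mid (a point): the middle (half-way up, on the axis) of one of two tins that look the same: closed round aluminium tin with a blue lid and a blue band under it, 56 mm in diameter (lid 58 mm), 70 mm tall; the point is 35 mm above its underside, z up along its axis. One tin is full of steel burrs and weighs 0.5 to 0.7 kg in all, the other is nearly empty, about 0.12 kg; which is which cannot be seen and changes from time to time. Both start standing
- tin_b_mid (a point): the same point of the other of the two tins; same looks, size and axes
- pan_top (a point): the centre of the top face of the spring scale's pan: a flat, rimless, round steel plate 156 mm in diameter and 5 mm thick, over a white scale body 150 x 150 mm; 85 mm above the bench when unloaded; z up. It sinks with the pan. The scale is screwed down
- pan (a joint): how far the pan has sunk on its spring, in m: 0 unloaded, 0.012 at its lower stop. It does not move below a load of about 1.8 N, then sinks 1 mm for each 0.35 N: the nearly empty tin leaves it at 0, the full one sinks it by 8 mm or more
There are look-alikes about, which are no part of the job. Leave any turquoise look-alike of the part that bears tin_b_mid alone.

How it is judged:
On the way:
1. a tin, still in the grip, is brought down to within 17 mm of the pan over its middle, and let go only then (not dropped) (contact force between the fingers and anything else above 1 N and ((horizontal distance between tin_a_mid and pan_top below 0.035 m and z of tin_a_mid in the frame of pan_top between 0.028 and 0.052 m) or (horizontal distance between tin_b_mid and pan_top below 0.035 m and z of tin_b_mid in the frame of pan_top between 0.028 and 0.052 m))), for 0.1 s.
At the end, for the whole second after the job is handed in: The full tin stands upright (within 10 degrees) on the pan with its axis within 35 mm of the pan's centre, the pan has sunk by more than 6 mm under it and is at rest, and the nearly empty tin stands upright (within 10 degrees) on the bench (((horizontal distance between tin_a_mid and pan_top below 0.035 m and z of tin_a_mid in the frame of pan_top between 0.028 and 0.042 m and angle between each of tin_a_mid, tin_b_mid's own z axis and vertical below 0.17 rad and height (world z) of tin_b_mid between 0.028 and 0.045 m) or (horizontal distance between tin_b_mid and pan_top below 0.035 m and z of tin_b_mid in the frame of pan_top between 0.028 and 0.042 m and angle between each of tin_b_mid, tin_a_mid's own z axis and vertical below 0.17 rad and height (world z) of tin_a_mid between 0.028 and 0.045 m)) and value of joint pan above 0.006 m and velocity of joint pan below 0.02 m/s); the robot touches nothing.
It also fails if it takes over 64 s, if anything falls off the work surface, if the arm or the gripper's body presses on something with over 40 N, if the wrist force passes 120 N, or if a joint passes its speed limit or range.

## Working session

There is one attempt and no reset: what is moved stays moved. The work goes in short steps, Python scripts to look and compute and a shell command to move; the robot and the scene stay as the last step left them, time stands still between calls to the robot, and variables do not carry over. Pictures are saved under pics/ and viewed, and the job is handed in when it is done.

```bash
ls; mkdir -p pics; python3 - <<'E'
from cell import env
import cv2
s=env.observe(); print(s)
for n in("side","top"):
    c=env.read_camera(n); cv2.imwrite(f"pics/{n}0.png",c["color"]); print({k:c[k] for k in c if k!="color"})
E
```

```text
pics
{'clock': 0.0, 'joint_pos': array([ 1.1355217 ,  0.61593598, -0.01261374,  1.42493732,  0.00809603,
        1.10339368, -0.0403768 ]), 'joint_vel': array([ 0.00114809, -0.00102156, -0.0002748 , -0.00149401, -0.0001194 ,
        0.00121705, -0.00161742]), 'joint_torque': array([-6.07630463e-04, -4.69214845e+01,  2.59200046e-01, -1.71037853e+01,
        1.00322423e-02,  9.64196865e-03,  6.53671464e-06]), 'ee_pos': array([ 0.25806256, -0.5957255 ,  0.23011454]), 'orientation': array([-7.04644801e-04,  8.35931150e-01, -5.48832754e-01, -1.10685384e-03]), 'force': array([ 0.35563226, -0.00493434, -0.64752748]), 'moment': array([-0.04342963, -0.01458791, -0.00325615]), 'opening': 0.08553741889874265}
{'fx': 517.9595642352741, 'fy': 517.9595642352741, 'cx': 318.3702038528258, 'cy': 237.63907174246125, 'k1': -0.13413807350914347, 'R': array([[ 0.9944348 , -0.10529547, -0.0035064 ],
       [-0.07056793, -0.64100876, -0.76428263],
       [ 0.07822786,  0.76027668, -0.6448719 ]]), 't': array([-0.50275868,  0.10596885,  0.87895548])}
{'fx': 457.90838042121055, 'fy': 457.90838042121055, 'cx': 326.86833430639615, 'cy': 244.49350604860823, 'k1': 0.013769459181028303, 'R': array([[ 0.14882562, -0.98885627, -0.00376932],
       [-0.96730624, -0.14478859, -0.20821841],
       [ 0.20535233,  0.03463432, -0.97807509]]), 't': array([-0.05513758,  0.52469037,  0.84303025])}
```

View pics/side0.png

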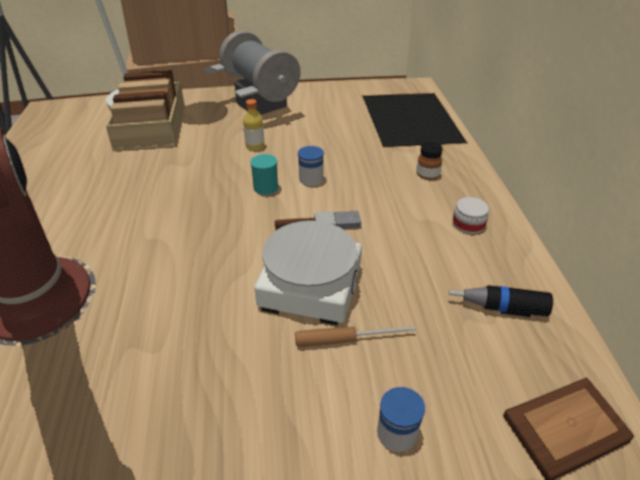

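View pics/top0.png

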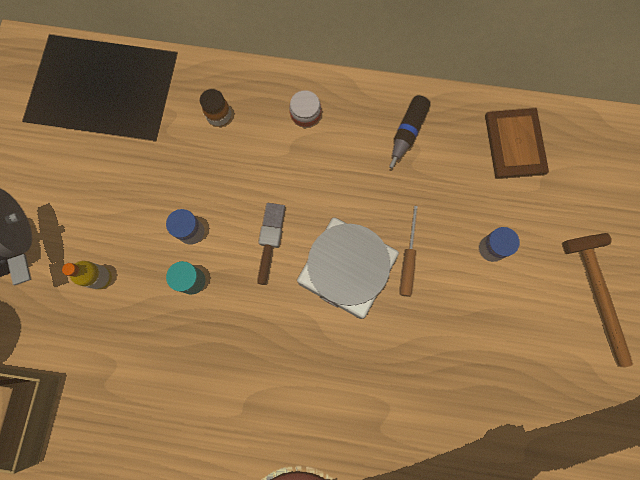

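Side: blue tins are at (311,167) and (401,420), the turquoise one at (265,175) and the pan at (311,257). Top: blue lids are at (182,224) and (504,242), the turquoise one at (183,277) and the pan at (349,264). Next I'll measure them.

```bash
cat > h.py <<'E'
import numpy as np, cv2
def ray(c,uv):
    K=np.array([[c["fx"],0,c["cx"]],[0,c["fy"],c["cy"]],[0,0,1]])
    p=cv2.undistortPoints(np.array([[uv]],float),K,np.array([c["k1"],0,0,0]))[0,0]
    R=np.array(c["R"]);t=np.array(c["t"])
    return -R.T@t, R.T@np.array([p[0],p[1],1])
def onz(c,uv,z):
    o,d=ray(c,uv); return o+d*(z-o[2])/d[2]
def proj(c,X):
    K=np.array([[c["fx"],0,c["cx"]],[0,c["fy"],c["cy"]],[0,0,1]])
    return cv2.projectPoints(np.array([X],float),cv2.Rodrigues(np.array(c["R"]))[0],np.array(c["t"]),K,np.array([c["k1"],0,0,0]))[0].ravel()
def blobs(c,lo,hi,amin=150):
    hsv=cv2.cvtColor(c["color"],cv2.COLOR_BGR2HSV)
    m=cv2.inRange(hsv,lo,hi); m=cv2.morphologyEx(m,cv2.MORPH_OPEN,np.ones((3,3)))
    cs,_=cv2.findContours(m,cv2.RETR_EXTERNAL,cv2.CHAIN_APPROX_NONE)
    return [k for k in cs if cv2.contourArea(k)>amin]
BLUE=((105,120,60),(125,255,255)); TURQ=((80,120,60),(100,255,255)); GREY=((0,0,120),(179,40,175))
E
python3 - <<'E'
from cell import env
from h import *
for n in("top","side"):
    c=env.read_camera(n)
    for nm,r,z in(("blue",BLUE,.07),("turq",TURQ,.07),("pan",GREY,.085)):
        for k in blobs(c,*r, 1500 if nm=="pan" else 150):
            P=np.array([onz(c,p[0],z)[:2] for p in k])
            (ce,rad)=cv2.minEnclosingCircle(P.astype(np.float32))
            e=cv2.fitEllipse(k)
            print(n,nm,"px",np.round(e[0]),"area",cv2.contourArea(k),"circ",np.round(ce,4),round(rad,4),"ell",np.round(onz(c,e[0],z)[:2],4),"bbox",P.min(0).round(3),P.max(0).round(3))
E
```

```text
top turq px [181. 276.] area 641.0 circ [0.4228 0.288 ] 0.0283 ell [0.4227 0.2881] bbox [0.395 0.26 ] [0.45  0.316]
top pan px [349. 264.] area 5160.0 circ [ 0.4904 -0.0248] 0.0804 ell [ 0.4897 -0.0235] bbox [ 0.413 -0.101] [0.568 0.054]
side blue px [402. 407.] area 1271.0 circ [ 0.5782 -0.3145] 0.0289 ell [ 0.5783 -0.3148] bbox [ 0.55  -0.342] [ 0.606 -0.286]
side blue px [504. 298.] area 192.0 circ [ 0.7754 -0.15  ] 0.027 ell [ 0.7775 -0.1493] bbox [ 0.761 -0.175] [ 0.793 -0.125]
side blue px [310. 153.] area 223.5 circ [0.5207 0.3084] 0.027 ell [0.5207 0.3078] bbox [0.496 0.283] [0.545 0.334]
side turq px [264. 174.] area 766.5 circ [0.4228 0.2404] 0.0718 ell [0.4209 0.2387] bbox [0.396 0.169] [0.445 0.312]
side pan px [295. 300.] area 1731.0 circ [ 0.4682 -0.1229] 0.0712 ell [ 0.4578 -0.129 ] bbox [ 0.4   -0.173] [ 0.525 -0.072]
side pan px [313. 249.] area 5133.5 circ [5.053e-01 3.000e-04] 0.1063 ell [ 0.4955 -0.0199] bbox [ 0.413 -0.1  ] [0.584 0.078]
```

```bash
python3 - <<'E'
from cell import env
from h import *
c=env.read_camera("top")
h=cv2.cvtColor(c["color"],cv2.COLOR_BGR2HSV); print(h[224,182],h[242,504])
for k in blobs(c,(105,100,40),(130,255,255)):
    P=np.array([onz(c,p[0],.07)[:2] for p in k]).astype(np.float32)
    print(cv2.contourArea(k),cv2.minEnclosingCircle(P), onz(c,cv2.fitEllipse(k)[0],.07))
s=env.read_camera("side")
print(env.observe()["joint_pos"], env.observe()["clock"])
def q2R(q):
    from scipy.spatial.transform import Rotation as R
    return R.from_quat([q[1],q[2],q[3],q[0]]).as_matrix()
print(q2R(env.observe()["orientation"]).round(3))
E
```

```text
[113 102 120] [112 105 114]
575.0 ((0.5241219997406006, 0.3115924298763275), 0.028343042358756065) [0.52373883 0.31170944 0.07      ]
[ 1.13551861  0.61528184 -0.01262455  1.42387929  0.00811091  1.10342181
 -0.04039878] 0.3
[[ 0.398 -0.918 -0.   ]
 [-0.918 -0.398  0.001]
 [-0.001 -0.    -1.   ]]
```

```bash
cat >> h.py <<'E'
def delta(s,xy):
    from scipy.spatial.transform import Rotation as R
    q=s["orientation"]; M=R.from_quat([q[1],q[2],q[3],q[0]]).as_matrix()
    return lambda z: (M.T@(np.array([*xy,z])-s["ee_pos"])*100).round(2)
E
python3 - <<'E'
from cell import env
from h import *
c=env.read_camera("top")
for k in blobs(c,(105,80,40),(130,255,255)):
    P=np.array([onz(c,p[0],.07)[:2] for p in k]).astype(np.float32)
    print(cv2.contourArea(k),cv2.minEnclosingCircle(P), onz(c,cv2.fitEllipse(k)[0],.07))
s=env.observe()
for n,xy in(("near",(.578,-.3145)),("far",(.523,.310)),("pan",(.4903,-.0238))): print(n,delta(s,xy)(.2),delta(s,xy)(.015),proj(c,[*xy,.07]))
E
```

```text
618.0 ((0.5811628699302673, -0.3131307065486908), 0.028501054272055626) [ 0.58098526 -0.31332774  0.07      ]
597.5 ((0.5243797898292542, 0.3113202154636383), 0.028369195759296417) [0.52438735 0.31140171 0.07      ]
near [-13.14 -40.53   3.11] [-13.13 -40.53  21.61] [504.51714389 242.69841891]
far [-72.63 -60.31   3.15] [-72.62 -60.31  21.65] [180.92694633 223.60197218]
pan [-43.3  -44.04   3.13] [-43.29 -44.04  21.63] [348.39367794 265.0700384 ]
```

```bash
python3 -m inch '[[[-13.2,-40.6,3],0],[[-13.2,-40.6,3],0],[[-13.2,-40.6,3],0],[[-13.2,-40.6,3],0],[[-13.2,-40.6,3],0],[[-13.2,-40.6,3],0],[[-13.2,-40.6,3],0],[[-13.2,-40.6,3],0],[[-13.2,-40.6,3],0],[[-13.2,-40.6,3],0]]' 0 60
python3 -m inch '[[[0,0,0],0],[[0,0,0],0],[[0,0,0],0]]'
python3 - <<'E'
from cell import env
from h import *
s=env.observe(); print(s["joint_pos"].round(2),s["ee_pos"],s["force"],s["clock"])
d=delta(s,(.5797,-.314)); print(d(.1),d(.015))
c=env.read_camera("side"); cv2.imwrite("pics/s1.png",c["color"])
E
```

```text
clock: 1.18
ee_pos: [0.5712, -0.3197, 0.202]
orientation: [-0.0, 0.836, -0.549, -0.0]
force: [1.2, -0.8, 0.4]
opening: 0.0856
clock: 1.43
ee_pos: [0.5709, -0.32, 0.2018]
orientation: [0.001, 0.836, -0.549, -0.0]
force: [-0.4, -1.2, 1.0]
opening: 0.0855
[ 0.49  0.65 -0.02  1.45  0.02  1.05 -0.7 ] [ 0.57087141 -0.32004483  0.20175964] [-0.42426032 -1.21198081  0.97377739] 1.4333
[-0.2  -1.06 10.17] [-0.2  -1.07 18.67]
```

```bash
python3 -m inch '[[[-0.2,-1.05,4],0],[[-0.2,-1.05,8],0],[[-0.2,-1.05,10],0],[[-0.2,-1.05,10],0],[[-0.2,-1.05,10],0]]'
python3 - <<'E'
from cell import env
from h import *
s=env.observe(); print(s["ee_pos"],s["force"],s["clock"])
d=delta(s,(.5797,-.314)); print(d(.1),d(.015))
c=env.read_camera("side"); cv2.imwrite("pics/s2.png",c["color"])
E
```

```text
clock: 1.9
ee_pos: [0.5769, -0.3177, 0.1014]
orientation: [0.002, 0.834, -0.551, -0.001]
force: [0.7, -0.2, 1.2]
opening: 0.0855
[ 0.57689613 -0.31768523  0.1014376 ] [ 0.72460658 -0.15154339  1.18077294] 1.9
[-0.23 -0.4   0.14] [-0.23 -0.44  8.64]
```

View pics/s2.png

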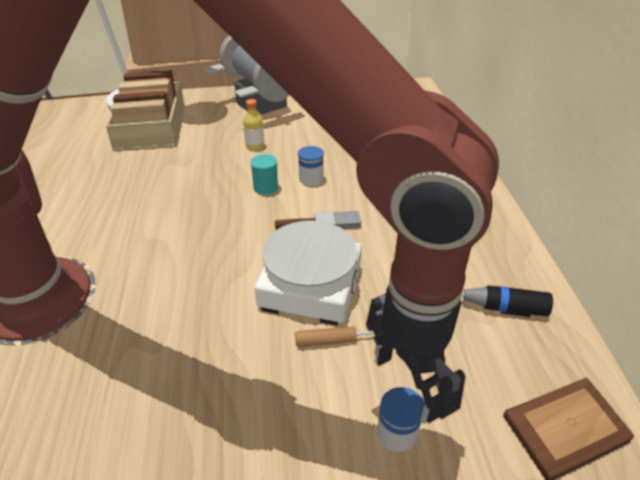

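The side view shows the fingers above and either side of the near tin's lid at (402,407), with tips at about (383,360) and (440,412). Before descending I'll correct the remaining lateral offset at this height.

```bash
python3 -m inch '[[[-0.25,-0.6,0],0],[[-0.25,-0.6,0],0],[[-0.25,-0.6,0],0],[[-0.25,-0.6,0],0]]'
python3 - <<'E'
from cell import env
from h import *
c=env.read_camera("side"); cv2.imwrite("pics/s3.png",c["color"])
t=env.read_camera("top"); cv2.imwrite("pics/t3.png",t["color"])
s=env.observe(); print(s["ee_pos"],s["clock"],delta(s,(.5797,-.314))(.015))
p=s["ee_pos"]+[0,0,.013]
for k in(-.043,0,.043): print(proj(c,p+np.array([.395,-.919,0])*k).round())
E
```

```text
clock: 2.28
ee_pos: [0.5838, -0.3135, 0.1047]
orientation: [0.001, 0.835, -0.551, 0.002]
force: [0.5, 1.0, 0.6]
opening: 0.0855
[ 0.58325658 -0.31341211  0.10397169] 2.3833 [-0.12  0.35  8.9 ]
[390. 360.]
[410. 385.]
[432. 412.]
```

View pics/s3.png

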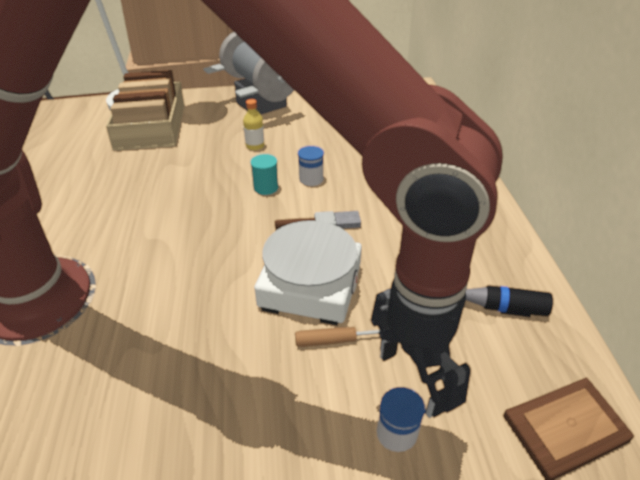

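The side view shows the fingers straddling the lid along the jaw axis, consistent with the TCP projecting to (410,385). The arm lags its target, so I'll give it settle rows on the way down.

```bash
python3 -m inch '[[[-0.1,0.3,1],0],[[-0.1,0.3,3],0],[[-0.1,0.3,5],0],[[-0.1,0.3,7],0],[[-0.1,0.3,8.2],0],[[-0.1,0.3,8.7],0],[[-0.1,0.3,8.7],0],[[-0.1,0.3,8.7],0],[[-0.1,0.3,8.7],0]]'
python3 - <<'E'
from cell import env
from h import *
s=env.observe(); print(s["ee_pos"],s["clock"],delta(s,(.5797,-.314))(.015))
c=env.read_camera("side"); cv2.imwrite("pics/s4.png",c["color"][200:,200:])
E
```

```text
clock: 3.13
ee_pos: [0.581, -0.3146, 0.0182]
orientation: [0.001, 0.835, -0.551, 0.003]
force: [-0.1, -0.5, 0.6]
opening: 0.0852
[ 0.58104502 -0.31461265  0.01819385] 3.1333 [-0.11  0.1   0.32]
```

View pics/s4.png

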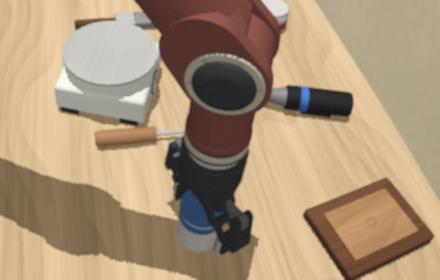

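The tin is between the fingers; its body shows at crop (198,235). Closing now.

```bash
python3 -m inch '[[[0,0,0],0],[[0,0,0],0],[[0,0,0],0],[[0,0,0],0],[[0,0,0],0],[[0,0,0],0],[[0,0,0],0],[[0,0,0],0]]' 255 60
python3 -m inch '[[[0,0,-1],0],[[0,0,-2],0],[[0,0,-3],0],[[0,0,-4],0],[[0,0,-5],0],[[0,0,-6],0],[[0,0,-6],0],[[0,0,-6],0],[[0,0,-6],0]]'
for i in 1 2 3 4 5 6; do python3 -m inch '[[[0,0,0],0]]' | grep force; done
python3 - <<'E'
from cell import env
from h import *
s=env.observe(); print(s["ee_pos"],s["clock"],s["opening"],s["force"])
c=env.read_camera("side"); cv2.imwrite("pics/s5.png",c["color"][200:,200:])
E
```

```text
clock: 3.85
ee_pos: [0.5821, -0.3148, 0.0197]
orientation: [0.001, 0.835, -0.551, 0.004]
force: [-0.3, 0.3, 5.0]
opening: 0.0546
clock: 4.6
ee_pos: [0.5813, -0.3143, 0.0794]
orientation: [0.001, 0.835, -0.551, 0.004]
force: [0.3, 0.3, -2.1]
opening: 0.0542
force: [-0.3, 0.1, -1.1]
force: [-0.3, -0.4, -1.6]
force: [-0.2, 0.1, -0.8]
force: [0.3, -0.7, -1.0]
force: [0.8, 0.4, -1.3]
force: [1.0, -0.3, -1.2]
[ 0.57926891 -0.31323822  0.07584278] 5.1 0.054639717281548414 [ 1.04393853 -0.29502585 -1.16156536]
```

View pics/s5.png

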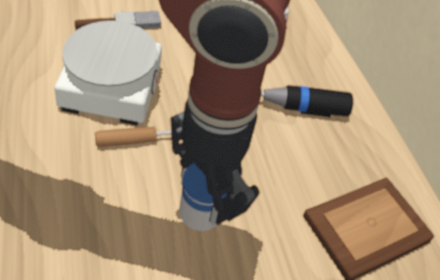

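The tin has lifted (its base is at crop (200,228), up from 245) and the wrist reads about -1.2 N, i.e. about 0.12 kg. This is the nearly empty one, so it goes back down.

```bash
python3 -m inch '[[[0,0,1.5],0],[[0,0,3],0],[[0,0,4.2],0],[[0,0,5],0],[[0,0,5.3],0],[[0,0,5.5],0],[[0,0,5.6],0],[[0,0,5.6],0],[[0,0,5.6],0],[[0,0,5.6],0]]'
python3 -m inch '[[[0,0,0],0],[[0,0,0],0],[[0,0,0],0]]'
```

```text
clock: 5.98
ee_pos: [0.5796, -0.3136, 0.0206]
orientation: [0.001, 0.835, -0.551, 0.001]
force: [-0.4, 0.3, -0.9]
opening: 0.0549
clock: 6.23
ee_pos: [0.5798, -0.3137, 0.0209]
orientation: [0.001, 0.835, -0.551, 0.001]
force: [-0.4, -0.8, -0.6]
opening: 0.0545
```

```bash
python3 -m inch '[[[0,0,0.15],0],[[0,0,0.2],0],[[0,0,0.2],0],[[0,0,0.2],0]]'
python3 -m inch '[[[0,0,0],0],[[0,0,0],0]]'
```

```text
clock: 6.57
ee_pos: [0.58, -0.3139, 0.0197]
orientation: [0.001, 0.835, -0.551, 0.001]
force: [-3.1, 0.5, 6.6]
opening: 0.0544
clock: 6.73
ee_pos: [0.5801, -0.3139, 0.0197]
orientation: [0.001, 0.835, -0.551, 0.002]
force: [-0.1, 0.2, 2.6]
opening: 0.0542
```

Contact, so it's on the bench. Opening and backing off straight up.

```bash
python3 -m inch '[[[0,0,0],0],[[0,0,0],0],[[0,0,0],0],[[0,0,0],0],[[0,0,0],0],[[0,0,0],0],[[0,0,0],0]]' 0
python3 -m inch '[[[0,0,-3],0],[[0,0,-6],0],[[0,0,-10],0],[[0,0,-14],0],[[0,0,-18],0],[[0,0,-18],0],[[0,0,-18],0]]'
python3 - <<'E'
from cell import env
from h import *
t=env.read_camera("side"); cv2.imwrite("pics/s6.png",t["color"])
s=env.observe(); print(s["ee_pos"],s["clock"],s["opening"],s["force"])
print(delta(s,(.5228,.310))(.2))
for k in blobs(t,*BLUE):
    P=np.array([onz(t,p[0],.07)[:2] for p in k]).astype(np.float32)
    print(cv2.minEnclosingCircle(P))
E
```

```text
clock: 7.32
ee_pos: [0.5801, -0.3139, 0.0197]
orientation: [0.001, 0.835, -0.551, 0.002]
force: [-0.5, -0.2, 0.8]
opening: 0.0853
clock: 7.9
ee_pos: [0.5815, -0.3141, 0.2034]
orientation: [0.001, 0.834, -0.551, 0.005]
force: [-0.4, -0.8, -0.9]
opening: 0.0853
[ 0.5799533  -0.31328482  0.20058145] 7.95 0.08594972291238334 [-0.37618945 -0.46485039 -0.471652  ]
[-59.56 -19.24  -0.24]
((0.5778202414512634, -0.31550949811935425), 0.02828141488134861)
((0.776883065700531, -0.15097615122795105), 0.026874808594584465)
((0.5206394791603088, 0.30776432156562805), 0.026669993996620178)
```

View pics/s6.png

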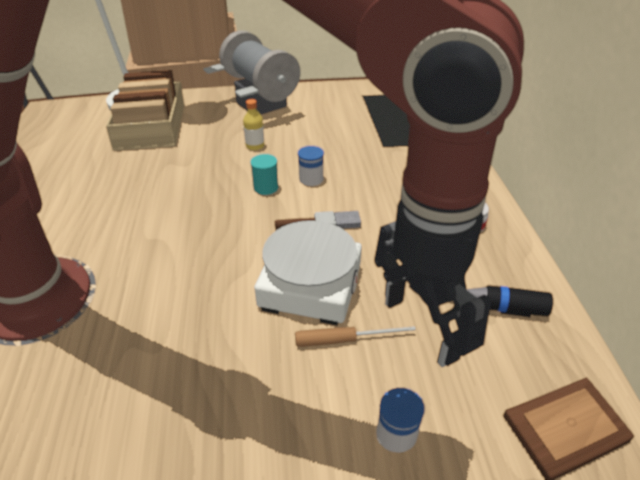

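The light tin stands upright at its old spot (401,420) and the fingers are clear. Moving to the far tin at z 0.2, above everything on the way.

```bash
python3 -m inch '[[[-30,-9.7,0],0],[[-30,-9.7,0],0],[[-30,-9.7,0],0],[[-30,-9.7,0],0],[[-30,-9.7,0],0],[[-30,-9.7,0],0],[[-30,-9.7,0],0],[[-30,-9.7,0],0]]'
python3 -m inch '[[[-29.5,-9.5,0],0],[[-29.5,-9.5,0],0],[[-29.5,-9.5,0],0],[[-29.5,-9.5,0],0],[[-29.5,-9.5,0],0],[[-29.5,-9.5,0],0],[[-29.5,-9.5,0],0],[[-29.5,-9.5,0],0],[[-29.5,-9.5,0],0],[[-29.5,-9.5,0],0]]'
python3 - <<'E'
from cell import env
from h import *
t=env.read_camera("side"); t=env.read_camera("side"); cv2.imwrite("pics/s7.png",t["color"])
s=env.observe(); print(s["ee_pos"],s["clock"],s["joint_pos"].round(2),s["orientation"])
print(delta(s,(.5228,.310))(.1))
E
```

```text
clock: 8.62
ee_pos: [0.5489, 0.0073, 0.197]
orientation: [0.001, 0.836, -0.548, -0.001]
force: [0.2, 0.7, -1.0]
opening: 0.0851
clock: 9.45
ee_pos: [0.516, 0.3173, 0.1943]
orientation: [0.003, 0.838, -0.546, -0.002]
force: [0.2, -1.5, 0.0]
opening: 0.0854
[0.51799791 0.31344827 0.19517571] 9.55 [-0.56  0.58 -0.04  1.6   0.03  0.97 -1.77] [ 0.00316613  0.83596229 -0.54877706 -0.00087442]
[ 0.49 -0.36  9.52]
```

View pics/s7.png

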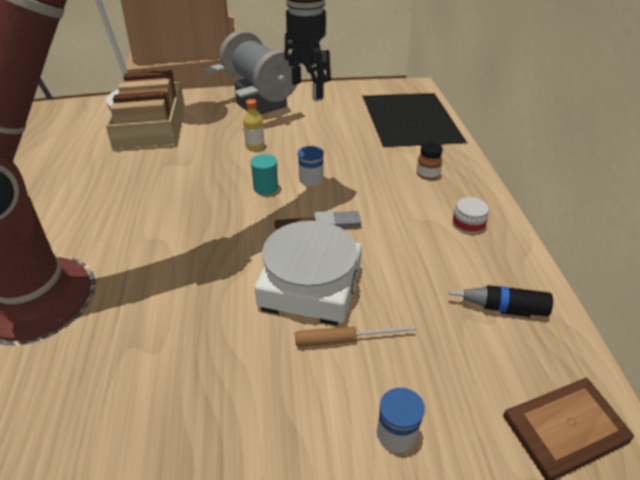

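The gripper is above the far tin: fingertips at about (303,80), tin at (311,167). The turquoise one at (265,175) is clear of the jaw line. Descending.

```bash
python3 -m inch '[[[0.4,-0.3,2],0],[[0.4,-0.3,5],0],[[0.4,-0.3,8],0],[[0.4,-0.3,9],0],[[0.4,-0.3,9],0],[[0.4,-0.3,9],0],[[0.4,-0.3,9],0],[[0.4,-0.3,9],0]]'
python3 - <<'E'
from cell import env
from h import *
t=env.read_camera("side"); t=env.read_camera("side"); cv2.imwrite("pics/s8.png",cv2.resize(t["color"][60:240,200:440],None,fx=3,fy=3))
s=env.observe(); print(s["ee_pos"],s["clock"])
print(delta(s,(.5228,.310))(.018))
p=s["ee_pos"]+[0,0,.013]
for k in(-.043,0,.043): print(proj(t,p+np.array([.395,-.919,0])*k).round())
E
```

```text
clock: 10.22
ee_pos: [0.5232, 0.3111, 0.1072]
orientation: [0.001, 0.836, -0.549, -0.0]
force: [-0.2, -0.0, -0.3]
opening: 0.0858
[0.52276075 0.31110005 0.10679027] 10.3167
[0.09 0.01 8.88]
[301. 123.]
[311. 132.]
[321. 141.]
```

View pics/s8.png

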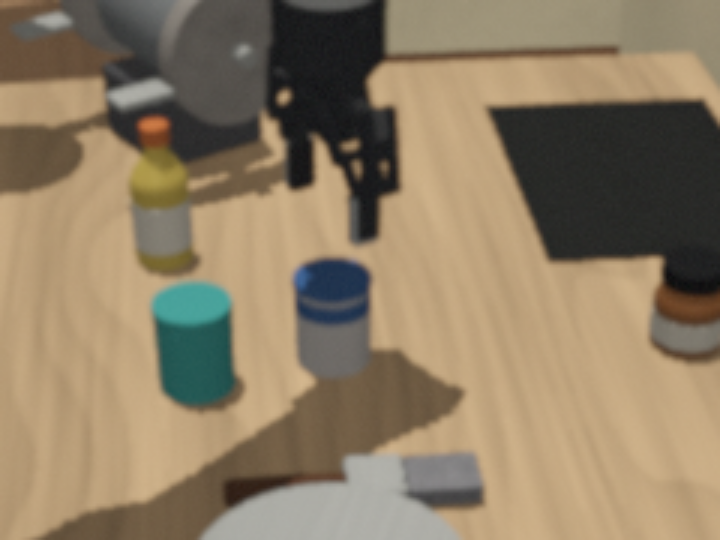

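The fingers straddle the lid (crop (332,280)), with tips at (300,180) and (362,235), centred on the TCP projection. Descending to TCP z of about 0.019.

```bash
python3 -m inch '[[[0.1,0,2],0],[[0.1,0,4],0],[[0.1,0,6],0],[[0.1,0,7.5],0],[[0.1,0,8.4],0],[[0.1,0,8.7],0],[[0.1,0,8.7],0],[[0.1,0,8.7],0],[[0.1,0,8.7],0]]'
python3 -m inch '[[[0,0,0],0],[[0,0,0],0],[[0,0,0],0],[[0,0,0],0],[[0,0,0],0],[[0,0,0],0],[[0,0,0],0],[[0,0,0],0]]' 255 80
python3 -m inch '[[[0,0,-1],0],[[0,0,-2],0],[[0,0,-3],0],[[0,0,-4],0],[[0,0,-5],0],[[0,0,-6],0],[[0,0,-6],0],[[0,0,-6],0],[[0,0,-6],0]]'
for i in 1 2 3 4 ; do python3 -m inch '[[[0,0,0],0]]' | grep force; done
python3 - <<'E'
from cell import env
from h import *
t=env.read_camera("side"); cv2.imwrite("pics/s9.png",cv2.resize(t["color"][60:240,200:440],None,fx=3,fy=3))
s=env.observe(); print(s["ee_pos"],s["clock"],s["opening"],s["moment"])
E
```

```text
clock: 11.07
ee_pos: [0.5238, 0.3105, 0.021]
orientation: [0.001, 0.836, -0.549, 0.0]
force: [-0.8, 0.8, 0.2]
opening: 0.0853
clock: 11.73
ee_pos: [0.5242, 0.3119, 0.0226]
orientation: [-0.001, 0.836, -0.549, 0.0]
force: [-1.1, 1.2, 5.0]
opening: 0.0556
clock: 12.48
ee_pos: [0.5238, 0.3116, 0.0824]
orientation: [-0.0, 0.836, -0.549, 0.0]
force: [0.8, -1.3, -6.9]
opening: 0.0551
force: [0.0, -0.2, -6.0]
force: [-0.8, 0.1, -6.8]
force: [-0.4, 0.3, -6.4]
force: [-0.9, 1.1, -5.5]
[0.52192435 0.31041547 0.07968349] 12.8667 0.05522037985067478 [ 0.01235027 -0.04575512  0.01608202]
```

View pics/s9.png

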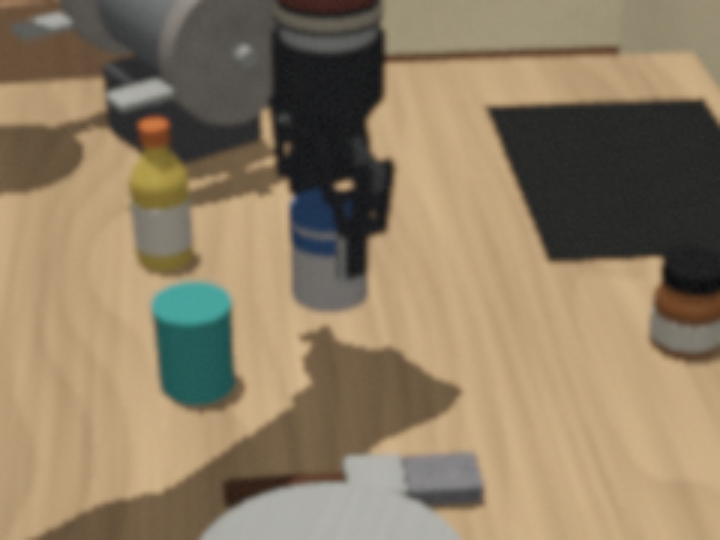

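The far tin has lifted (base at crop (330,300), upright) and the wrist reads about -6.3 N, i.e. about 0.64 kg, so it's the full one. Raising it and carrying it over the pan.

```bash
python3 -m inch '[[[0,0,-3],0],[[0,0,-6],0],[[0,0,-9],0],[[0,0,-11],0],[[0,0,-12],0],[[0,0,-12],0],[[0,0,-12],0],[[0,0,-12],0]]'
python3 - <<'E'
from cell import env
from h import *
s=env.observe(); print(s["ee_pos"],s["clock"],s["opening"])
print(delta(s,(.4903,-.0238))(.18))
E
```

```text
clock: 13.53
ee_pos: [0.5211, 0.3099, 0.1974]
orientation: [0.004, 0.836, -0.549, -0.002]
force: [-0.0, -0.8, -6.9]
opening: 0.0551
[0.52105288 0.30987209 0.19743638] 13.5333 0.05509262600823865
[29.38 16.09  1.94]
```

```bash
python3 -m inch '[[[2,1.1,0.2],0],[[5,2.7,0.3],0],[[8,4.4,0.5],0],[[11.5,6.3,0.8],0],[[15,8.2,1],0],[[18,9.9,1.2],0],[[21,11.5,1.4],0],[[24,13.2,1.6],0],[[26.5,14.5,1.8],0],[[28.5,15.6,1.9],0]]'
python3 -m inch '[[[0.5,0.3,0],0],[[0.5,0.3,0],0],[[0.5,0.3,0],0],[[0.5,0.3,0],0]]'
python3 - <<'E'
from cell import env
from h import *
t=env.read_camera("side"); t=env.read_camera("side"); cv2.imwrite("pics/s10.png",t["color"])
T=env.read_camera("top"); cv2.imwrite("pics/t10.png",T["color"])
s=env.observe(); print(s["ee_pos"],s["clock"],s["opening"])
print(delta(s,(.4903,-.0238))(.107))
E
```

```text
clock: 14.37
ee_pos: [0.4894, -0.0173, 0.1786]
orientation: [0.006, 0.835, -0.55, -0.003]
force: [0.4, -0.9, -6.3]
opening: 0.0553
clock: 14.7
ee_pos: [0.4887, -0.0206, 0.1782]
orientation: [0.006, 0.836, -0.549, -0.004]
force: [0.7, 1.2, -6.9]
opening: 0.0554
[ 0.48883957 -0.02104695  0.17855546] 14.85 0.05549006821967443
[ 0.31 -0.12  7.15]
```

View pics/s10.png

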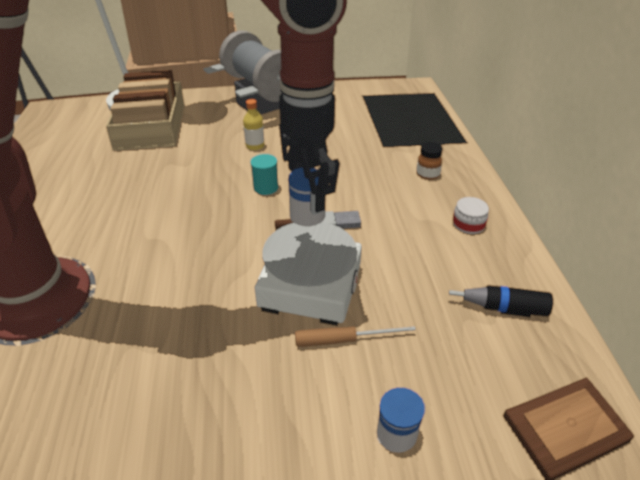

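View pics/t10.png

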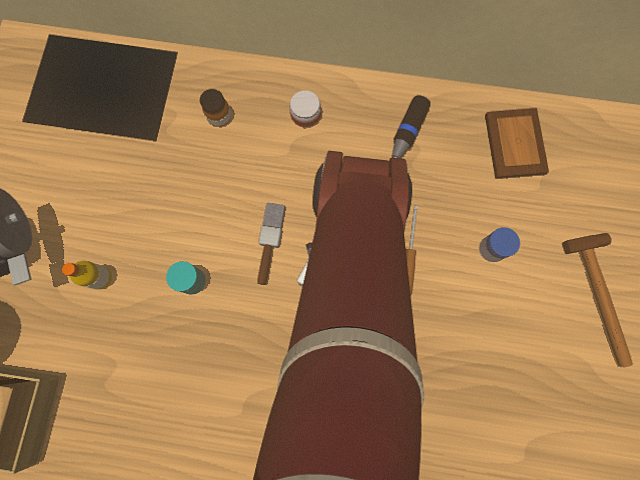

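The tin hangs over the pan centre (tin base at (307,222) above the pan at (311,250)). The light tin is still upright. Lowering.

```bash
python3 -m inch '[[[0.3,-0.1,1],0],[[0.3,-0.1,2.5],0],[[0.3,-0.1,4],0],[[0.3,-0.1,5],0],[[0.3,-0.1,5.6],0],[[0.3,-0.1,6],0],[[0.3,-0.1,6],0],[[0.3,-0.1,6],0],[[0.3,-0.1,6],0]]'
python3 -m inch '[[[0,0,0.2],0],[[0,0,0.4],0],[[0,0,0.6],0],[[0,0,0.8],0],[[0,0,1.0],0],[[0,0,1.2],0],[[0,0,1.2],0],[[0,0,1.2],0]]'
python3 - <<'E'
from cell import env
from h import *
t=env.read_camera("side"); cv2.imwrite("pics/s11.png",cv2.resize(t["color"][130:330,200:420],None,fx=3,fy=3))
s=env.observe(); print(s["ee_pos"],s["clock"],s["opening"],s["force"],delta(s,(.4903,-.0238))(.0945))
E
```

```text
clock: 15.6
ee_pos: [0.4909, -0.0237, 0.1191]
orientation: [0.005, 0.836, -0.548, -0.003]
force: [0.6, -0.7, -7.1]
opening: 0.0552
clock: 16.27
ee_pos: [0.4908, -0.0238, 0.1072]
orientation: [0.006, 0.836, -0.548, -0.003]
force: [-1.3, -1.1, -4.0]
opening: 0.0553
[ 0.49072076 -0.02380355  0.1072033 ] 16.3167 0.05536350852473641 [-0.82593847 -0.00768639 -5.20471774] [-0.02  0.02  1.27]
```

View pics/s11.png

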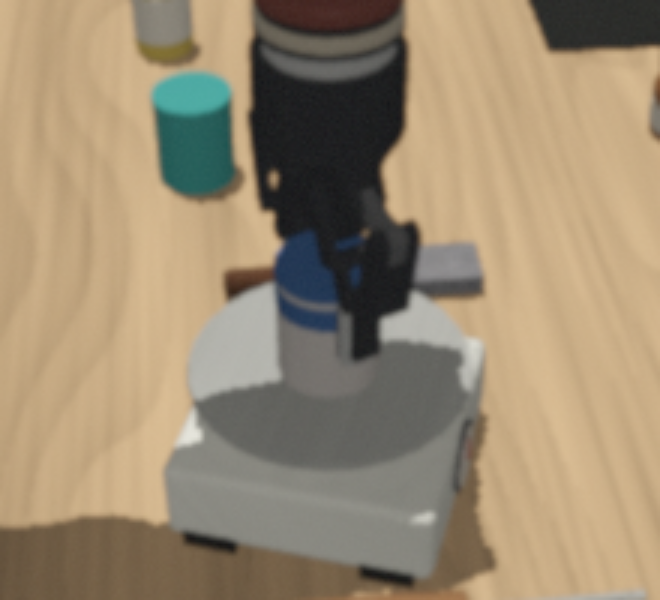

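The tin has just met the pan: base at crop (325,390), pan centre about (330,375), load starting to transfer. Following the pan down slowly.

```bash
python3 -m inch '[[[0,0,0.1],0],[[0,0,0.2],0],[[0,0,0.3],0],[[0,0,0.4],0],[[0,0,0.5],0],[[0,0,0.6],0],[[0,0,0.6],0],[[0,0,0.6],0]]'
python3 -m inch '[[[0,0,0.1],0],[[0,0,0.2],0],[[0,0,0.3],0],[[0,0,0.3],0],[[0,0,0.3],0]]'
for i in 1 2 3 ; do python3 -m inch '[[[0,0,0],0]]' | egrep 'force|ee_pos'; done
```

```text
clock: 16.98
ee_pos: [0.4907, -0.0238, 0.1013]
orientation: [0.006, 0.836, -0.548, -0.003]
force: [-1.1, -0.5, -2.5]
opening: 0.0555
clock: 17.4
ee_pos: [0.4907, -0.0238, 0.0983]
orientation: [0.006, 0.836, -0.548, -0.003]
force: [-1.8, 0.3, -1.5]
opening: 0.0548
ee_pos: [0.4907, -0.0238, 0.0983]
force: [-0.8, -0.2, -1.3]
ee_pos: [0.4907, -0.0238, 0.0983]
force: [-1.6, 1.3, -1.3]
ee_pos: [0.4907, -0.0238, 0.0984]
force: [-1.2, -0.1, -1.3]
```

```bash
python3 -m inch '[[[0,0,0.1],0],[[0,0,0.2],0],[[0,0,0.3],0],[[0,0,0.3],0],[[0,0,0.3],0]]'
for i in 1 2 3 ; do python3 -m inch '[[[0,0,0],0]]' | egrep 'force|ee_pos'; done
```

```text
clock: 18.07
ee_pos: [0.4906, -0.0238, 0.0958]
orientation: [0.005, 0.836, -0.548, -0.003]
force: [-2.4, -0.8, 4.9]
opening: 0.0551
ee_pos: [0.4907, -0.0238, 0.096]
force: [-1.4, -0.2, -1.4]
ee_pos: [0.4907, -0.0238, 0.0959]
force: [-1.9, -0.9, 1.2]
ee_pos: [0.4906, -0.0239, 0.0959]
force: [-3.0, -0.3, 1.5]
```

The load is fully on the pan at its stop. Releasing.

```bash
python3 -m inch '[[[0,0,0],0],[[0,0,0],0],[[0,0,0],0],[[0,0,0],0],[[0,0,0],0],[[0,0,0],0],[[0,0,0],0],[[0,0,0],0]]' 0
python3 -m inch '[[[0,0,-1],0],[[0,0,-3],0],[[0,0,-6],0],[[0,0,-9],0],[[0,0,-12],0],[[0,0,-14],0],[[0,0,-14],0],[[0,0,-14],0]]'
python3 -m inch '[[[0,30,0],0],[[0,30,0],0],[[0,30,0],0],[[0,30,0],0],[[0,30,0],0],[[0,30,0],0]]' >/dev/null
python3 - <<'E'
from cell import env
from h import *
t=env.read_camera("side"); cv2.imwrite("pics/s12.png",t["color"])
T=env.read_camera("top"); cv2.imwrite("pics/t12.png",T["color"])
s=env.observe(); print(s["ee_pos"],s["clock"],s["opening"],s["force"])
E
```

```text
clock: 18.98
ee_pos: [0.4908, -0.0238, 0.0959]
orientation: [0.005, 0.836, -0.548, -0.003]
force: [0.8, 0.2, -0.8]
opening: 0.0855
clock: 19.65
ee_pos: [0.4927, -0.023, 0.2369]
orientation: [0.005, 0.836, -0.548, -0.002]
force: [-0.4, -0.2, -0.9]
opening: 0.0855
[ 0.25532139 -0.1232437   0.237353  ] 20.25 0.08529353409837552 [ 0.89333155  0.38815112 -0.08216748]
```

View pics/s12.png

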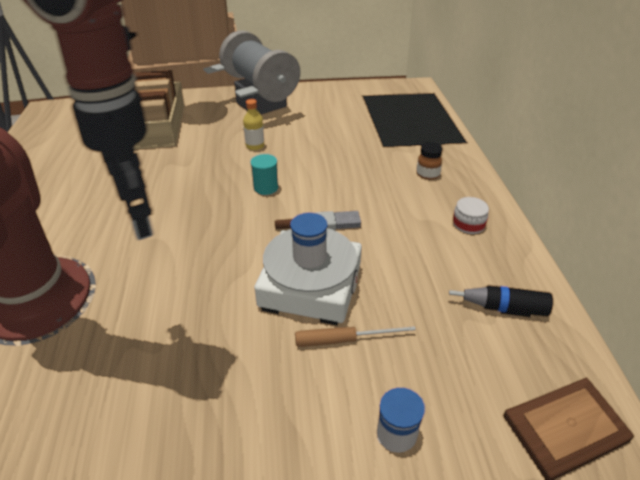

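View pics/t12.png

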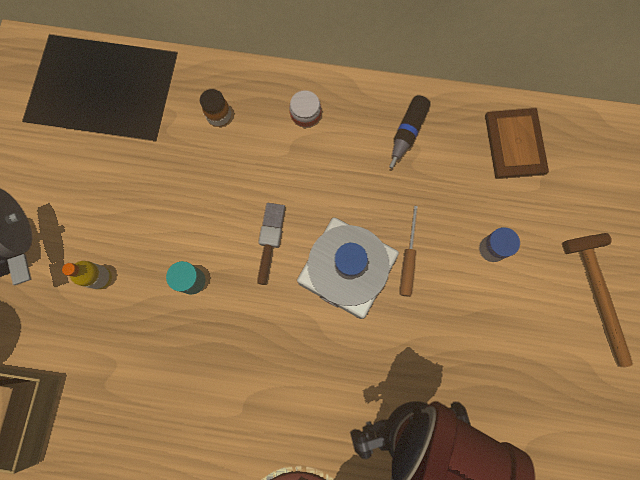

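Both views show the full tin upright in the middle of the pan (side (309,240), top (351,260)) and the light tin upright on the bench (side (401,420), top (504,242)). Now a numeric check: position, and sinking from the lid height across the two views.

```bash
python3 -m inch '[[[0,0,0],0],[[0,0,0],0],[[0,0,0],0],[[0,0,0],0]]' | head -2
python3 - <<'E'
from cell import env
from h import *
from scipy.optimize import least_squares
T=env.read_camera("top"); S=env.read_camera("side")
def lids(c,lo,z):
    o=[]
    for k in blobs(c,lo,(130,255,255)):
        P=np.array([onz(c,p[0],z)[:2] for p in k]).astype(np.float32)
        e=cv2.fitEllipse(k)
        o.append((np.round(e[0],1),np.round(cv2.minEnclosingCircle(P),3) if 0 else tuple(np.round(cv2.minEnclosingCircle(P)[0],4))))
    return o
print("top",lids(T,(105,80,40),.143)); print("side",lids(S,(105,120,60),.143)); print("top bench",lids(T,(105,80,40),.07))
# top lid centre seen in top -> xy ; side: find rim height
xy=lids(T,(105,80,40),.143)
for z in(.143,.149,.155): print(z,proj(S,[.4907,-.0238,z]),proj(S,[.4907-.029,-.0238,z]), proj(S,[.4907+.002,-.0238+.029,z]))
for k in blobs(S,(105,120,60),(130,255,255)): print(cv2.boundingRect(k))
for zz in (.073,.085): print("pan z",zz,[proj(S,[.4903+.078*np.cos(a),-.0238+.078*np.sin(a),zz]).round(1).tolist() for a in(0,np.pi/2,np.pi)])
E
```

```text
clock: 20.58
ee_pos: [0.2563, -0.1229, 0.2371]
top [(array([350.7, 258.4]), (np.float64(0.4905), np.float64(-0.0247))), (array([504.4, 241.5]), (np.float64(0.5603), np.float64(-0.2883)))]
side [(array([401.5, 407.9]), (np.float64(0.56), np.float64(-0.3581))), (array([504.1, 298.5]), (np.float64(0.7327), np.float64(-0.2137))), (array([308.4, 224.8]), (np.float64(0.4881), np.float64(-0.0274)))]
top bench [(array([350.7, 258.4]), (np.float64(0.5042), np.float64(-0.0263))), (array([504.4, 241.5]), (np.float64(0.5804), np.float64(-0.3142)))]
0.143 [310.16588298 223.07509868] [291.59252734 224.35508988] [309.72263837 211.77329038]
0.149 [310.11319848 220.04889447] [291.45087195 221.32733727] [309.66962036 208.77772915]
0.155 [310.06008652 216.99388545] [291.3081081  218.27066792] [309.61619184 205.75474319]
(381, 389, 42, 39)
(499, 287, 11, 25)
(291, 214, 35, 23)
pan z 0.073 [[357.3, 252.9], [306.4, 226.7], [263.1, 259.8]]
pan z 0.085 [[357.7, 247.5], [306.2, 221.4], [262.5, 254.4]]
```

```bash
python3 - <<'E'
from cell import env
s=env.observe(); print(s["clock"],abs(s["joint_vel"]).max()); print(env.finish_job())
E
```

```text
20.6833 0.006354813404174708
the job is handed in; nothing more can be done
None
```

I set the full tin on the middle of the scale's pan and handed the job in at 20.7 s. The hand-in gives no verdict.

- **Weighing:** The near tin pulled about 1.2 N at the wrist (about 0.12 kg, nearly empty), so I put it back upright where it stood. The far tin pulled about 6.3 N (about 0.64 kg), so it is the full one.
- **Placing:** I lowered the full tin in the grip until the pan was at its lower stop and carried the weight, then let go and backed the arm away.
- **Position:** Both cameras put the tin on the pan within about 4 mm of the pan's centre. It looks upright in both pictures.
- **Pan sinking:** The side view puts the lid at about 0.143 m or slightly lower, which fits a pan sunk by about 12 mm. A pan that had not sunk would put the lid at about 0.155 m.
- **Light tin:** It stands on the bench at (0.580, −0.314), within 2 mm of where it was.
- **At hand-in:** The arm was still and touching nothing, and I never touched the turquoise look-alike.

No check failed. The two cameras disagreed by up to about 4 mm on tin positions, in line with the roughly 2 mm calibration of each. The wrist force readings varied by about 1 N.

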